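# Index the funnel arm over the amber beaker

### The job

Move the filling funnel from the white beaker to the amber beaker, which stands one hole further along: hook a fingertip under the red ring to lift the spring index pin, swing the arm one hole, and let the pin drop fully home in that hole, then draw the finger out and leave the arm alone. Swing only towards the amber beaker and no further than it. The beakers, the flask, the vial and the other things on the bench stay where they stand, and the ring must not be strained.

Things in the scene. Friction and masses are not known exactly. Their poses are not given: they have to be found in the camera images.
- stand: Indexing stand fixed to the bench: grey foot, dark round index plate about 300 mm across on the -x side, its faces 48 and 62 mm above the bench. Origin on the bench under the turning axis; z up, -x points to the middle hole (roughly to the robot's right), +x to the middle beaker.
- pivot (a point): The arm's vertical turning axis at the plate's top face; frame as the stand's. Five holes for the pin, about 10 mm wide, each with a white tick, lie 130 mm from this axis on the -x side, 25 degrees (0.436 rad) apart. The pin starts in the middle one. A post 20 mm thick stands here, 190 mm high.
- funnel_arm (a joint): Turn of the two-ended arm, rad, 0 at the middle hole, positive counter-clockwise from above; holes at -0.873, -0.436, 0, 0.436, 0.873. Ring end to the stand's -x, funnel end to +x, so the ends move opposite ways. Light to turn (about 0.05 N m) with the pin up, locked with it down. The ring end is a bar 34 mm wide, its top 80 mm above the bench.
- index_pin (a joint): Lift of the spring index pin, m: 0 home, 0.028 fully up (a hard stop). An 8 mm pin with a round end, vertical, 130 mm from the pivot, 12 mm deep in its hole; free of the plate when lifted 13 mm or more. Let go between holes it rides on the plate at about 0.012 and drops by itself into the next hole it meets. The spring pulls it down with 4.5 N at 0, 7.5 N at 0.028.
- ring_center (a point): Centre of the red pull ring on the pin: bar 6 mm thick, inside diameter 51 mm. Frame of the arm: z up, +x from pin to pivot. Pin home: 135 mm above the bench, 20 mm from the pin's axis towards the pivot. The ring is rigid on the pin and leans 45 degrees, its top towards the pivot: a finger coming from outside, pointing 45 degrees down towards the pivot, passes square through it.
- ring_crown (a point): Middle of the ring's top bar, under which a finger hooks: 155 mm above the bench with the pin home, 40 mm from the pin's axis towards the pivot. The ring's foot stands on the pin at 115 mm; beneath and behind the ring all is clear down to the arm's bar at 80 mm.
- spout (a point): Lower end of the white funnel's spout (13 mm thick), 112 mm above the bench, 165 mm from the pivot on the other end of the arm. The funnel is 92 mm wide and its mouth 196 mm high.
- amber_beaker: Empty amber glass beaker, 60 mm wide, 92 mm tall, loose; origin at the centre of its underside. It stands under the spout's place for one of the two holes next to the middle one (25 degrees either way), within 5 mm.
- white_beaker: Like it, white, under the middle place where the funnel starts.
- green_beaker: Like it, green glass, on the other side of the white one.
- flask: Small stoppered conical flask, 66 mm wide at the foot, 96 mm tall, loose, beyond the stand (its -y side); origin at its underside.
- vial: Clear vial with black cap, 26 mm wide, 52 mm tall, loose, at the stand (its -x, -y side); origin at its underside.
- wash_bottle: White wash bottle with yellow cap and spout, 64 mm wide, 196 mm tall, loose, on the robot's left; origin at its underside.
- reagent_jar: White jar with blue cap, 60 mm wide, 100 mm tall, loose, on the robot's right; origin at its underside.
- spatula: Spatula, 190 mm long, lying loose on the robot's right; origin at its underside.

How it is judged:
On the way, in this order (a step that is already met when the one before it is completed fails the run):
1. the index pin is lifted by its ring, the arm still at the middle hole (value of joint index_pin above 0.01 m and contact force between the fingers and index_pin above 0.5 N and value of joint funnel_arm between -0.2 and 0.2 rad), for 0.05 s.
2. the spout is over the amber beaker and the pin has dropped into that hole (horizontal distance between spout and amber_beaker below 0.014 m and value of joint index_pin below 0.003 m), for 0.2 s.
At the end, for the whole second after the job is handed in: The spout stands within 14 mm (seen from above) of the amber beaker's centre, the index pin is home (within 3 mm) and the arm is at rest (all of step 2 and velocity of joint funnel_arm between -0.05 and 0.05 rad/s); the robot touches nothing.
It fails at once if the arm was swung well past the next hole (value of joint funnel_arm above 0.7 rad or value of joint funnel_arm below -0.7 rad).
It fails at once if the funnel was swung over the green beaker (horizontal distance between spout and green_beaker below 0.02 m).
It fails at once if the ring was strained or squeezed (over 40 N) (contact force between the fingers and index_pin above 40 N).
It fails at once if a beaker was shifted or lifted (distance of any of amber_beaker, white_beaker, green_beaker from where it was at the start of the episode above 0.015 m).
It fails at once if another loose thing was shifted or lifted (distance of any of flask, vial, wash_bottle, reagent_jar, spatula from where it was at the start of the episode above 0.025 m).
It also fails if it takes over 51 s, if anything falls off the work surface, if the arm or the gripper's body presses on something with over 40 N, if the wrist force passes 120 N, or if a joint passes its speed limit or range.

### The arm

A 6-joint arm with a two-finger parallel gripper is mounted at the origin on the work surface. World frame = base frame: x ahead of the robot, y to its left, z up, the work surface at z = 0. Lengths are in m, angles in rad, forces in N, time in s.
With the tool pointing down it reaches from about 0.3 to 0.875 m from the base axis. Payload 6.4 kg.
Tool frame: the origin (TCP) lies between the finger pads; the fingertips stand 25 mm ahead of it and the grasp point (between the pads) lies 6 mm ahead of it; y points along the fingers, x is the direction in which the jaws open and shut, and the axes are right-handed (so a half turn about y gives the same grasp; the last joint's range is limited). The gripper opens to 85 mm and grips with 20 to 120 N. Pads are 22 mm wide; open, the fingers measure 114 mm over their backs; the gripper's body (76 mm by 85 mm) begins 54 mm behind the grasp point. The pads swing forward as they close: fully open they stand 13 mm farther back than shut.
Start: joints at [-1.395, 0.181, 1.607, -0, 1.354, -0.206], TCP at [0.214, -0.534, 0.256] pointing down, gripper open.
Joint ranges: [-2.99, 2.99], [-0.89, 2.07], [0.3, 2.58], [-1.14, 4.28], [0, 2.63], [-3.12, 3.12]. Speed limits (rad/s): [2.57, 2.57, 3.01, 3.14, 3.14, 3.14].

### API

Orientations are given as a unit quaternion [w, x, y, z].
In Python, from bench import ctrl, vision, ticket, find_in, regions_of, pinpoint gives the robot as it stands.
- The arm moves only by the tool apply_moves, never from a script. Its argument "increments" is a list of rows, each an object of numbers: "x", "y", "z": the shift along the tool's x, y, z in cm; "ax", "ay", "az": the turn, a rotation vector about the tool's x, y, z in rad; "grip": the closure, from 0 (fully open) to 1 (shut). A call has 1 to 12 rows; each row is the pose to reach, as a shift and turn from the pose measured when the call began, along the tool's axes at that moment; what a row does not reach only later rows make up. A row lasts 1/8 s, in which the tool goes at most 62.5 mm and 10.7 degrees, less where a joint would pass 70% of its speed; a pose out of reach is approached as far as the arm can. A call with a gripper value outside its range is refused whole. The fingers move at their own pace and stop on an object; the grip force is fixed at half the most. Time passes only in rows, so rows that repeat a pose let the fingers close. It gives the time, the measured TCP pose, the force and the opening at its end, in the units of the state.
- ctrl.get_obs(): the state, without advancing time (a new reading comes with each control period).
- vision.camera(name): name is "scene" or "top"; returns the picture (400x640x3 uint8, red, green, blue); there is no depth.
- vision.camera_params(name): a dict with "intrinsics" (3x3 intrinsics, pixels), "R" (3x3) and "t" (3): a world point X has camera coordinates R X + t. Camera axes: x right, y down, z forward; pixel columns grow to the right and rows downward; lengths in m; the calibration is good to about 2 mm. A picture is of the moment at which its call begins. camera_params takes no time and is no camera call.
- ticket.hand_in(): hands the job in, once; it reports no verdict.
Trained networks look in the newest picture that a camera, given by its name, has taken for a name from the list of things; names that differ only in an ending like _2 or _b are one class to them, and where a whole thing is asked for, a point or a joint stands for the part that bears it (a point fixed in the world has none). Each returns a list of dicts, best first, with "p" (0 to 1); they miss things now and then, are a little off and sometimes report something else, mostly with a low value. They report only what shows in the picture. A call takes as long as a camera call.
- find_in(camera, query): "rect" ([centre column, centre row, width, height] in pixels, round what is visible of it).
- regions_of(camera, query): "mask" (400x640 bool, what is visible of it) and "rect" ([centre column, centre row, width, height] in pixels, round what is visible of it).
- pinpoint(camera, query): "xy" ([column, row] in pixels: a listed point, or the origin of a listed thing).
The state is a dict: "time_s": time; "q": joint angles; "dq": joint speeds; "joint_efforts": joint torques, N m; "eef_pos": TCP position; "eef_rot": TCP orientation; "wrist_force": force on the tool from outside, world axes, zero at the start; "torque": the same for the moment, N m; "opening": opening from 0.0 (shut) to 1.0 (fully open).
Only numpy, scipy, OpenCV 4.12 (cv2) and the standard library are available. Lean on these libraries where they do the work, as an engineer would, in place of code of your own. Each camera call takes 0.05 s, during which the arm holds its last target.

## Working session

There is one attempt and no reset: what is moved stays moved. The work goes in short steps, Python scripts to look and compute and a tool call to move; the robot and the scene stay as the last step left them, time stands still between calls to the robot, and variables do not carry over. Pictures are saved under pics/ and viewed, and the job is handed in when it is done.

Besides the shell and the picture viewer there is one more tool, called after "Request:" as name([rows], argument=value, ...), one row to a line, values as JSON. apply_moves: Moves the arm, as the interface text tells. Its arguments: {"type":"object","properties":{"increments":{"type":"array","items":{"type":"object","properties":{"x":{"type":"number"},"y":{"type":"number"},"z":{"type":"number"},"ax":{"type":"number"},"ay":{"type":"number"},"az":{"type":"number"},"grip":{"type":"number"}}}}},"required":["increments"]}

```bash
ls; mkdir -p pics
cat > h.py <<'E'
import numpy as np, cv2
from bench import ctrl, vision, ticket, find_in, regions_of, pinpoint
def save(n,f,crop=None,s=1):
    im=vision.camera(n)[:,:,::-1]
    if crop: im=im[crop[1]:crop[3],crop[0]:crop[2]]
    im=cv2.resize(np.ascontiguousarray(im),None,fx=s,fy=s)
    cv2.imwrite('pics/'+f,im)
def P(n):
    c=vision.camera_params(n); return np.array(c['intrinsics']),np.array(c['R']),np.array(c['t']).ravel()
def proj(n,X):
    K,R,t=P(n); p=K@(R@np.array(X)+t); return p[:2]/p[2]
def onz(n,uv,z):
    K,R,t=P(n); d=R.T@np.linalg.inv(K)@np.array([uv[0],uv[1],1.]); c=-R.T@t
    return c+d*(z-c[2])/d[2]
def tri(obs):
    A=[];b=[]
    for n,uv in obs:
        K,R,t=P(n); d=R.T@np.linalg.inv(K)@np.array([uv[0],uv[1],1.]); d/=np.linalg.norm(d); c=-R.T@t
        M=np.eye(3)-np.outer(d,d); A.append(M); b.append(M@c)
    A=np.vstack(A);b=np.hstack(b); x=np.linalg.lstsq(A,b,rcond=None)[0]
    return x, np.linalg.norm(A@x-b)
E
python3 - <<'E'
from h import *
o=ctrl.get_obs(); print({k:np.round(v,3) for k,v in o.items()})
save('scene','s0.png'); save('top','t0.png')
for n in ('scene','top'):
    K,R,t=P(n); print(n,K[0,0],(-R.T@t).round(3),R[2].round(2))
    for q in ['pivot','ring_center','ring_crown','spout','amber_beaker','white_beaker','green_beaker','vial','flask','stand','reagent_jar','spatula','wash_bottle']:
        r=pinpoint(n,q); print(q,[(np.round(a['xy'],1).tolist(),round(a['p'],2)) for a in r[:2]])
E
```

```text
pics
{'time_s': np.float64(0.0), 'q': array([-1.395,  0.182,  1.608, -0.   ,  1.354, -0.206]), 'dq': array([ 0.001, -0.   , -0.001, -0.003, -0.001,  0.001]), 'joint_efforts': array([-0.0000e+00, -4.4487e+01, -3.5134e+01, -0.0000e+00,  9.0000e-03,
        0.0000e+00]), 'eef_pos': array([ 0.214, -0.533,  0.255]), 'eef_rot': array([ 0.586, -0.585,  0.396, -0.396]), 'wrist_force': array([-0.353,  0.085,  0.248]), 'torque': array([ 0.015, -0.037, -0.047]), 'opening': np.float64(0.998)}
scene 384.5262922661955 [ 1.12  -0.607  0.81 ] [-0.54  0.53 -0.66]
pivot [([338.3, 195.9], 0.91)]
ring_center [([309.2, 194.3], 0.51)]
ring_crown [([312.9, 186.7], 0.45), ([310.3, 260.7], 0.29)]
spout [([383.5, 160.3], 0.87), ([158.7, 263.4], 0.62)]
amber_beaker [([357.3, 181.8], 0.59), ([374.8, 262.3], 0.42)]
white_beaker [([380.5, 192.2], 0.94), ([341.8, 197.8], 0.7)]
green_beaker [([388.4, 207.7], 0.89)]
vial [([312.6, 260.6], 0.52)]
flask [([373.7, 262.1], 0.75)]
stand [([343.9, 213.9], 0.68)]
reagent_jar [([195.4, 311.3], 0.89)]
spatula [([157.8, 265.3], 0.94)]
wash_bottle []
top 374.08503883434906 [ 0.468 -0.016  1.372] [ 0.08  0.   -1.  ]
pivot [([304.8, 212.4], 0.62), ([202.4, 251.8], 0.44)]
ring_center [([340.5, 217.1], 0.65)]
ring_crown [([330.4, 216.5], 0.47)]
spout []
amber_beaker [([264.8, 228.9], 0.83), ([305.3, 214.9], 0.17)]
white_beaker [([262.9, 206.9], 0.47)]
green_beaker [([270.6, 188.4], 0.84), ([263.2, 207.7], 0.48)]
vial [([357.8, 196.2], 0.43)]
flask [([328.1, 167.2], 0.76), ([441.6, 274.2], 0.55)]
stand [([307.2, 214.4], 0.85)]
reagent_jar [([442.6, 217.9], 0.76)]
spatula [([441.5, 276.6], 0.96)]
wash_bottle [([203.2, 250.4], 0.64)]
```

Run:
```python
from h import *
save('scene','s1.png',(260,100,460,300),4); save('top','t1.png',(220,130,420,280),4)
for q,a,b in [('pivot',(338.3,195.9),(304.8,212.4)),('center',(309.2,194.3),(340.5,217.1)),('crown',(312.9,186.7),(330.4,216.5)),('amber',(357.3,181.8),(264.8,228.9)),('white',(380.5,192.2),(262.9,206.9)),('green',(388.4,207.7),(270.6,188.4)),('vial',(312.6,260.6),(357.8,196.2)),('flask',(373.7,262.1),(328.1,167.2)),('stand',(343.9,213.9),(307.2,214.4)),('jar',(195.4,311.3),(442.6,217.9))]:
    x,e=tri([('scene',a),('top',b)]); print(q,x.round(4),round(e,4))
```

```text
pivot [0.5419 0.0378 0.0698] 0.0056
center [ 0.528  -0.0768  0.1382] 0.0065
crown [ 0.5247 -0.0487  0.1466] 0.0039
amber [0.4874 0.1883 0.0059] 0.0021
white [0.5714 0.1996 0.001 ] 0.0038
green [ 0.6357  0.1683 -0.0054] 0.0054
vial [ 0.6108 -0.1501 -0.006 ] 0.004
flask [ 0.7261 -0.037  -0.016 ] 0.0124
stand [ 0.5474  0.0405 -0.0027] 0.0113
jar [ 0.5275 -0.4595  0.0059] 0.0001
```

View pics/s0.png

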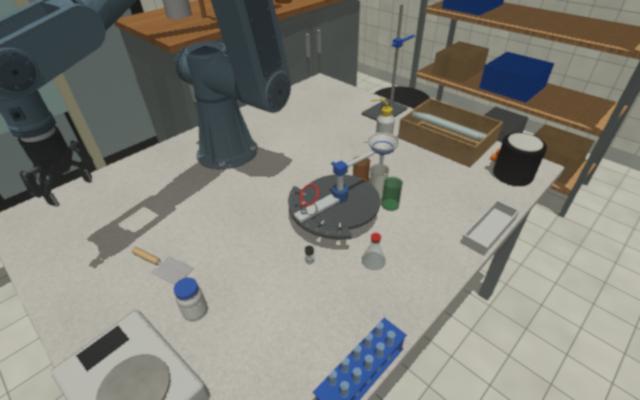

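View pics/t0.png

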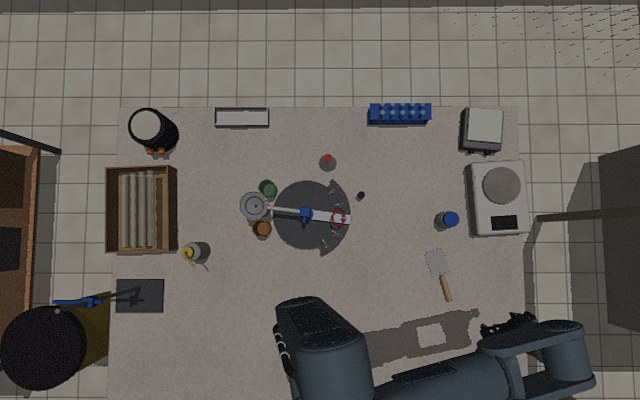

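```bash
sleep 1
```

```text
(no output)
```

View pics/s1.png

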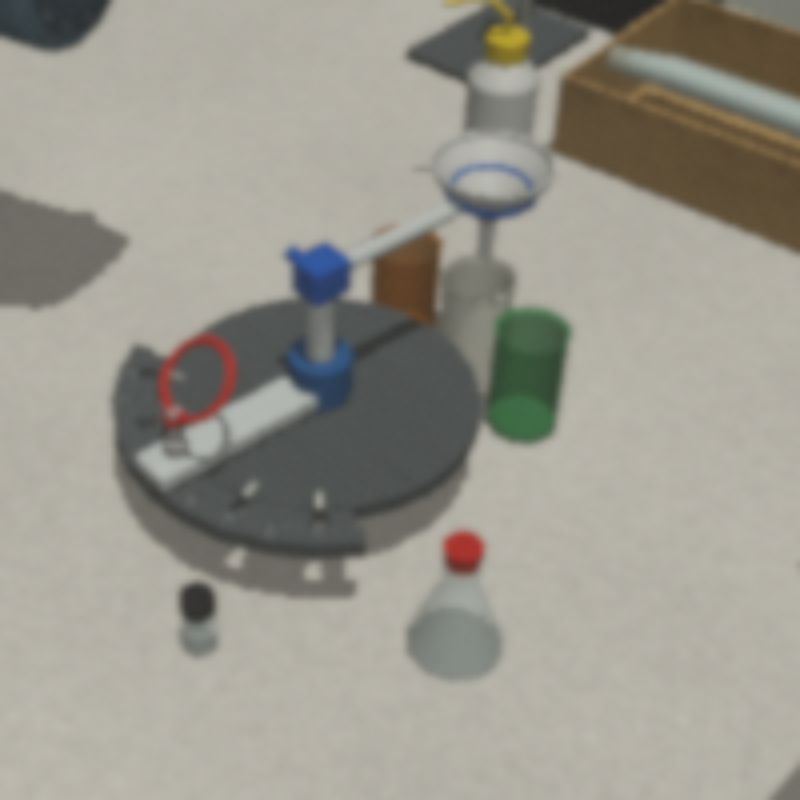

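View pics/t1.png

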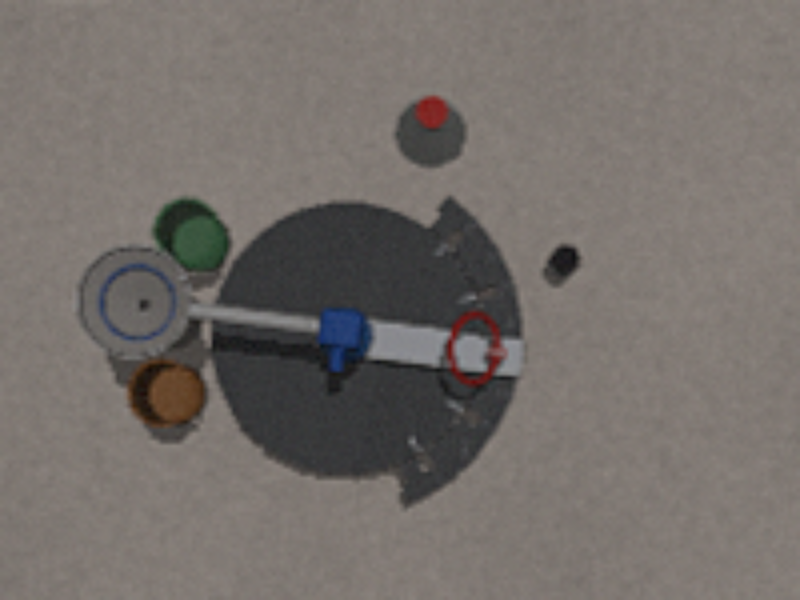

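The ring is to the right of the post (scene about (309,194), top about (340,217)). The funnel is on the left over the white beaker, amber is on the near side (top about (264,229)) and green on the far side, so the swing is counter-clockwise (+). Next I fit the stand pose from the ring pixels.

```bash
cat >> h.py <<'E'
from scipy.optimize import least_squares
from scipy.ndimage import distance_transform_edt
def ringpts(px,py,yaw,lift=0,n=72):
    c,s=np.cos(yaw),np.sin(yaw); th=np.linspace(0,2*np.pi,n,endpoint=False)
    a=28.5*np.cos(th)/1000; b=28.5*np.sin(th)/1000
    lx=-0.110+a*np.sqrt(.5); lz=.135+lift+a*np.sqrt(.5)
    return np.stack([px+c*lx-s*b, py+s*lx+c*b, lz],1)
def redmask(n,box):
    im=vision.camera(n).astype(int); m=(im[...,0]>1.6*im[...,1]+10)&(im[...,0]>1.6*im[...,2]+10)&(im[...,0]>70)
    k=np.zeros_like(m); k[box[1]:box[3],box[0]:box[2]]=1
    return m&k
def projm(n,X):
    K,R,t=P(n); p=(R@X.T).T+t; p=p@K.T; return p[:,:2]/p[:,2:]
def fitring(x0,fixed=None,boxes={'scene':(285,165,335,225),'top':(322,200,360,235)}):
    ms={n:redmask(n,b) for n,b in boxes.items()}
    pts={n:np.argwhere(m)[:,::-1] for n,m in ms.items()}
    def res(x):
        px,py,yaw,l=x if fixed is None else (*fixed,x[-1])[:4] if len(x)==1 else (fixed[0],fixed[1],x[0],x[1])
        X=ringpts(px,py,yaw,l); r=[]
        for n in ms:
            uv=projm(n,X)
            d=np.linalg.norm(pts[n][:,None]-uv[None],axis=2)
            r+=[d.min(1), 0.5*d.min(0)]
        r=np.concatenate(r)
        return r
    s=least_squares(res,x0,loss='soft_l1',diff_step=1e-4,x_scale=[.01]*len(x0))
    return s,pts
E
python3 - <<'E'
from h import *
s,pts=fitring([.545,.038,1.52,0.])
print(s.x,np.sqrt(np.mean(s.fun**2)),{n:len(p) for n,p in pts.items()})
px,py,yaw,l=s.x
for lift in (None,0):
  pass
for n,b,f in (('scene',(260,100,460,300),4),('top',(220,130,420,280),4)):
    im=vision.camera(n)[b[1]:b[3],b[0]:b[2],::-1]; im=cv2.resize(np.ascontiguousarray(im),None,fx=4,fy=4,interpolation=cv2.INTER_CUBIC)
    def d(X,c):
        for u,v in projm(n,np.atleast_2d(X)):
            cv2.circle(im,(int((u+.5-b[0])*4),int((v+.5-b[1])*4)),2,c,-1)
    d(ringpts(px,py,yaw,l),(255,255,0))
    def L(r,a,z): return [px+r*np.cos(yaw+a),py+r*np.sin(yaw+a),z]
    for a in (-.873,-.436,0,.436,.873): d(L(-.13,a,.062),(0,255,0)); d(L(.165,a,.112),(255,0,255))
    for z in np.linspace(.062,.19,9): d(L(0,0,z),(0,255,255))
    for a in np.linspace(0,6.28,60): d(L(.15,a,.062),(255,0,0)); d(np.array(L(.165,0,.196))+[.046*np.cos(a),.046*np.sin(a),0],(255,0,255))
    cv2.imwrite('pics/fit_%s.png'%n,im)
for a,nm in ((.436,'amber'),(0,'white'),(-.436,'green')): print(nm,np.round([px+.165*np.cos(yaw+a),py+.165*np.sin(yaw+a)],4))
q=ctrl.get_obs()['eef_rot']
from scipy.spatial.transform import Rotation as Ro
print(Ro.from_quat([*q[1:],q[0]]).as_matrix().round(3))
E
```

```text
[ 5.44422745e-01  3.64364807e-02  1.41273952e+00 -1.63503000e-04] 0.6033705691078198 {'scene': 119, 'top': 70}
amber [0.4992 0.1951]
white [0.5704 0.1994]
green [0.6368 0.1732]
[[ 0.373 -0.     0.928]
 [-0.928  0.     0.373]
 [-0.    -1.    -0.   ]]
```

View pics/fit_scene.png

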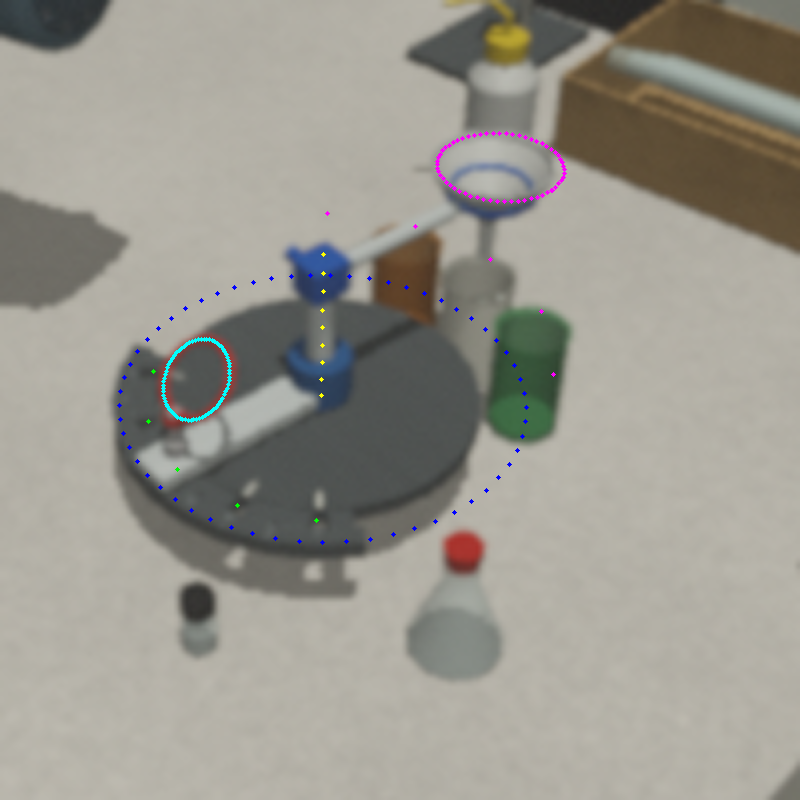

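View pics/fit_top.png

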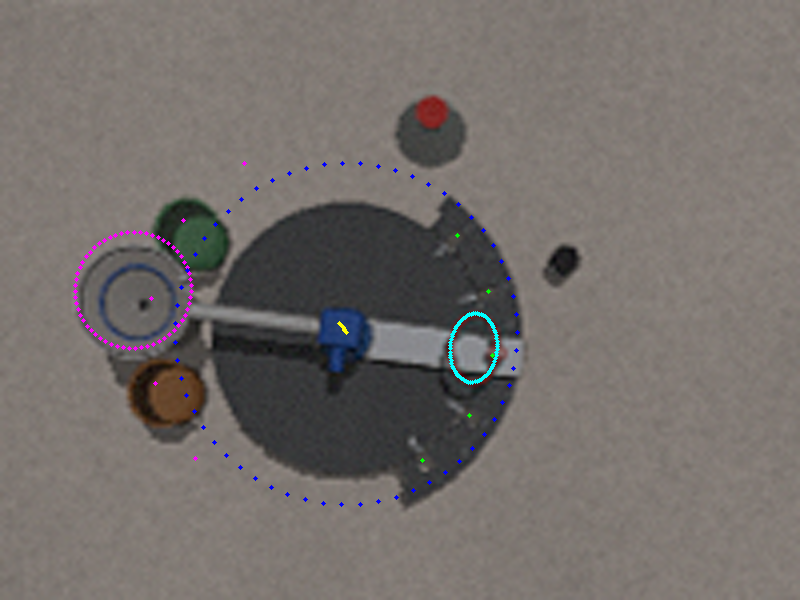

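Run:
```python
from h import *
s,pts=fitring([.545,.038,1.41,0.])
C=ringpts(*s.x).mean(0); print('ring c',C.round(4))
# ring-centre anchored yaw from funnel rim, weights
f={'scene':(260+493/4-.5,100+168/4-.5),'top':(220+134/4-.5,130+301/4-.5)}
h={'scene':(260+321/4-.5,100+335/4-.5)}
tr,e=tri(list(f.items())); print('rim',tr.round(4),e)
print('rim at .196 top',onz('top',f['top'],.196).round(4),'scene',onz('scene',f['scene'],.196).round(4))
v=tr[:2]-C[:2]; print('yaw',np.arctan2(v[1],v[0]),'len',np.linalg.norm(v))
yaw=np.arctan2(v[1],v[0]); p=C[:2]+.110*v/np.linalg.norm(v); print('pivot',p)
am,e=tri([('scene',(357.3,181.8)),('top',(264.8,228.9))])
for q in ('amber_beaker','white_beaker','green_beaker'):
    r=regions_of('top',q)[0]; print(q,r['rect'],r['p'])
px,py=p
for n,b,f_ in (('scene',(260,100,460,300),4),('top',(220,130,420,280),4)):
    im=vision.camera(n)[b[1]:b[3],b[0]:b[2],::-1]; im=cv2.resize(np.ascontiguousarray(im),None,fx=4,fy=4,interpolation=cv2.INTER_CUBIC)
    def d(X,c):
        for u,v in projm(n,np.atleast_2d(X)):
            cv2.circle(im,(int((u+.5-b[0])*4),int((v+.5-b[1])*4)),2,c,-1)
    d(ringpts(px,py,yaw,0),(255,255,0))
    def L(r,a,z): return [px+r*np.cos(yaw+a),py+r*np.sin(yaw+a),z]
    for a in (-.873,-.436,0,.436,.873): d(L(-.13,a,.062),(0,255,0)); d(L(.165,a,.112),(255,0,255)); d(L(.165,a,0.),(0,128,255))
    for z in np.linspace(.062,.19,9): d(L(0,0,z),(0,255,255))
    for a in np.linspace(-1,1,30): d(L(-.15,a,.062),(255,0,0))
    for a in np.linspace(0,6.28,60): d(np.array(L(.165,0,.196))+[.046*np.cos(a),.046*np.sin(a),0],(255,0,255))
    cv2.imwrite('pics/fitb_%s.png'%n,im)
```

```text
ring c [ 0.5271 -0.0721  0.1348]
rim [0.5627 0.2002 0.1908] 0.0009526505175732848
rim at .196 top [0.5617 0.1988 0.196 ] scene [0.5677 0.194  0.196 ]
yaw 1.440768297991616 len 0.27465485114046
pivot [0.5413178  0.03692475]Traceback (most recent call last):
  File "<stdin>", line 13, in <module>
IndexError: list index out of range
```

```bash
cat >> h.py <<'E'
from scipy.spatial.transform import Rotation as Ro
YAW=1.441; PV=np.array([.5413,.0369])
def target(adv=0., up=0., nrm=0., a=0., lat=0.):
    """TCP pose: ring centre (pin home) + d*adv + Z*up + n*nrm, arm turned a"""
    y=YAW+a; u=np.array([np.cos(y),np.sin(y),0]); Z=np.array([0,0,1.]); d=(u-Z)/2**.5; n=(u+Z)/2**.5
    x=np.array([np.sin(y),-np.cos(y),0]); R=np.stack([x,d,np.cross(x,d)],1)
    c=np.array([*(PV-.110*u[:2]),.135])
    return c+d*adv+Z*up+n*nrm+x*lat, R
def inc(p,R):
    o=ctrl.get_obs(); q=o['eef_rot']; R0=Ro.from_quat([*q[1:],q[0]]).as_matrix()
    return (R0.T@(p-o['eef_pos'])*100).round(2), Ro.from_matrix(R0.T@R).as_rotvec().round(3)
E
python3 - <<'E'
from h import *
p,R=target(-.10); print(p,R.round(3)); print(inc(p,R))
# wrist model
o=ctrl.get_obs(); q0=o['eef_rot']; R0=Ro.from_quat([*q0[1:],q0[0]])
def fk(q): return Ro.from_euler('z',q[0])*Ro.from_euler('y',q[1]+q[2])*Ro.from_euler('z',q[3])*Ro.from_euler('y',q[4])*Ro.from_euler('z',q[5])
T=fk(o['q']).inv()*R0; print(T.as_matrix().round(2))
for a in (0,.436):
  for phi in (1.8,2.0):
    for q1 in (-.45,-.3):
        p,R=target(0,a=a)
        M=(Ro.from_euler('z',q1)*Ro.from_euler('y',phi)).inv()*Ro.from_matrix(R)*T.inv()
        print(a,phi,q1,M.as_euler('ZYZ').round(2))
E
```

```text
[ 0.51791022 -0.14229059  0.20571068] [[ 0.992  0.092  0.092]
 [-0.129  0.701  0.701]
 [ 0.    -0.707  0.707]]
(array([-25.  ,   5.06,  42.76]), array([ 0.709, -1.002,  0.415]))
[[-1. -0.  0.]
 [ 0.  0.  1.]
 [-0.  1.  0.]]
0 1.8 -0.45 [ 0.74  1.63 -0.39]
0 1.8 -0.3 [ 0.77  1.53 -0.28]
0 2.0 -0.45 [ 0.74  1.48 -0.52]
0 2.0 -0.3 [ 0.79  1.38 -0.42]
0.436 1.8 -0.45 [ 0.57  1.89 -0.73]
0.436 1.8 -0.3 [ 0.64  1.8  -0.6 ]
0.436 2.0 -0.45 [ 0.55  1.72 -0.84]
0.436 2.0 -0.3 [ 0.62  1.64 -0.72]
```

Request:
apply_moves([
  {"x":-2.5,"y":0.5,"z":4.3,"ax":0.07,"ay":-0.1,"az":0.04,"grip":1},
  {"x":-5,"y":1,"z":8.6,"ax":0.14,"ay":-0.2,"az":0.08,"grip":1},
  {"x":-7.5,"y":1.5,"z":12.8,"ax":0.21,"ay":-0.3,"az":0.125,"grip":1},
  {"x":-10,"y":2,"z":17.1,"ax":0.28,"ay":-0.4,"az":0.166,"grip":1},
  {"x":-12.5,"y":2.5,"z":21.4,"ax":0.355,"ay":-0.5,"az":0.207,"grip":1},
  {"x":-15,"y":3,"z":25.7,"ax":0.425,"ay":-0.6,"az":0.25,"grip":1},
  {"x":-17.5,"y":3.5,"z":29.9,"ax":0.5,"ay":-0.7,"az":0.29,"grip":1},
  {"x":-20,"y":4,"z":34.2,"ax":0.57,"ay":-0.8,"az":0.33,"grip":1},
  {"x":-22.5,"y":4.5,"z":38.5,"ax":0.64,"ay":-0.9,"az":0.37,"grip":1},
  {"x":-25,"y":5.06,"z":42.76,"ax":0.709,"ay":-1.002,"az":0.415,"grip":1},
  {"x":-25,"y":5.06,"z":42.76,"ax":0.709,"ay":-1.002,"az":0.415,"grip":1},
])

```text
time_s: 3.22
eef_pos: [0.5186, -0.1397, 0.2043]
eef_rot: [0.923, -0.381, 0.025, -0.058]
wrist_force: [-0.2, -0.2, 0.7]
opening: -0.004
```

Run:
```python
from h import *
o=ctrl.get_obs(); print(o['time_s'],o['q'].round(2),o['wrist_force'].round(2),o['opening'])
print(inc(*target(-.10)),inc(*target(-.03)),inc(*target(.01)))
save('scene','s2.png',(230,80,390,230),5); save('top','t2.png',(280,150,440,270),5)
```

```text
3.225 [-0.81  0.39  1.64  0.58  1.66 -0.8 ] [-0.24 -0.18  0.67] -0.0039035601797184362
(array([-0.03, -0.29, -0.09]), array([-0.002,  0.002, -0.004])) (array([-0.  ,  6.71, -0.11]), array([-0.002,  0.002, -0.004])) (array([ 1.000e-02,  1.071e+01, -1.200e-01]), array([-0.002,  0.002, -0.004]))
```

View pics/s2.png

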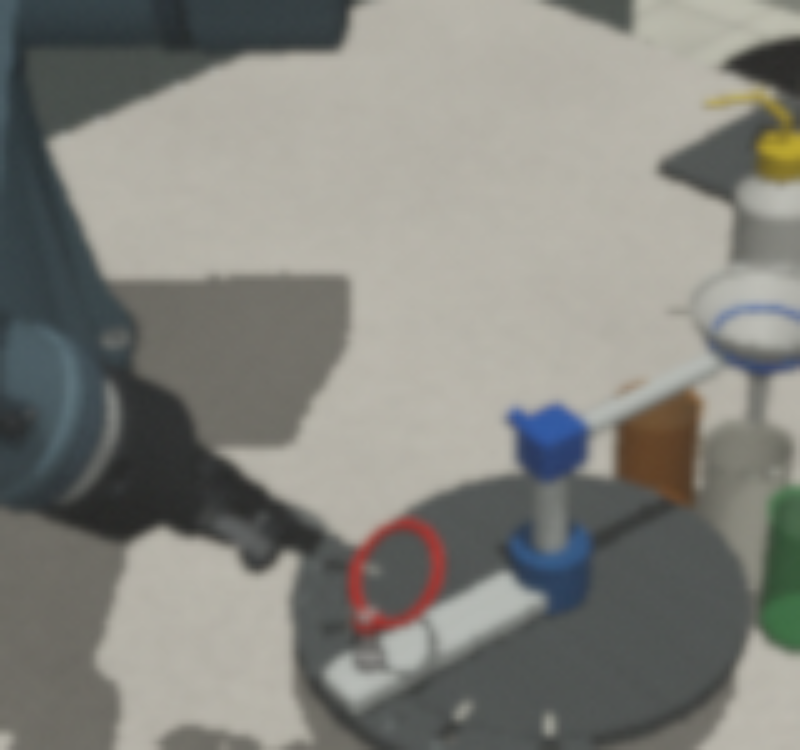

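View pics/t2.png

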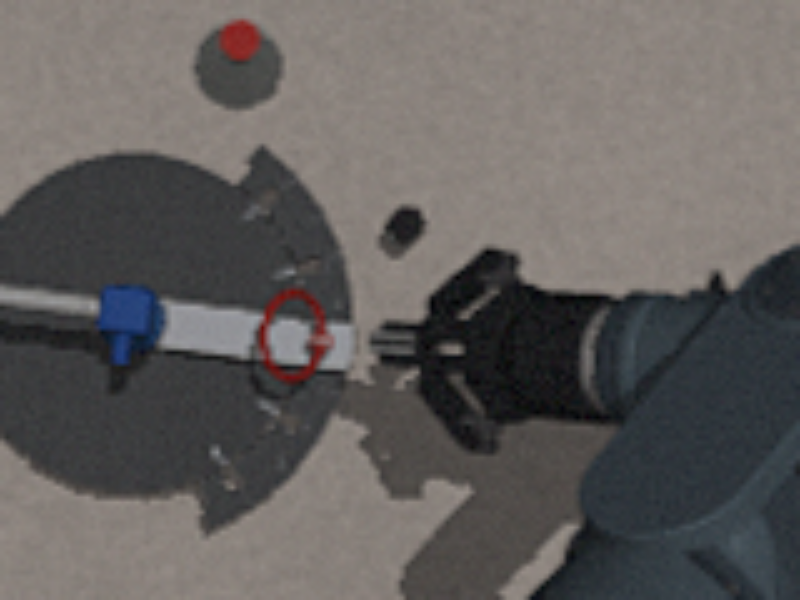

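Request:
apply_moves([
  {"x":0,"y":2.5,"z":-0.1,"grip":1},
  {"x":0,"y":5,"z":-0.1,"grip":1},
  {"x":0,"y":6.5,"z":-0.1,"grip":1},
  {"x":0,"y":7.5,"z":-0.1,"grip":1},
  {"x":0,"y":8.5,"z":-0.1,"grip":1},
  {"x":0,"y":9.7,"z":-0.1,"grip":1},
  {"x":0,"y":10.0,"z":-0.1,"grip":1},
])

```text
invalid input
```

Run:
```python
from h import *
o=ctrl.get_obs(); print(o['time_s'],o['wrist_force'].round(2))
print(inc(*target(0.003)))
save('scene','s3.png',(260,120,380,230),6); save('top','t3.png',(280,170,400,260),6)
```

```text
3.325 [ 1.03 -0.83 -0.63]
(array([1.000e-02, 1.026e+01, 2.000e-02]), array([ 0.001, -0.   , -0.001]))
```

View pics/s3.png

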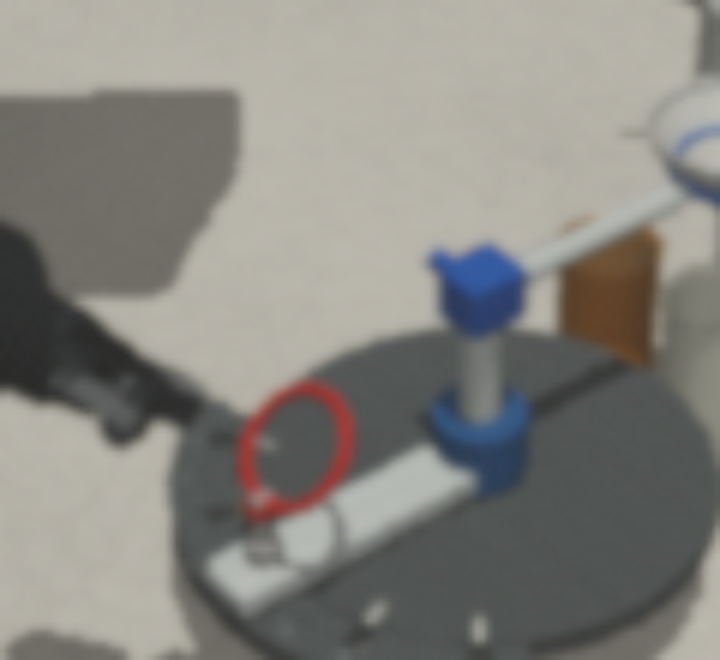

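View pics/t3.png

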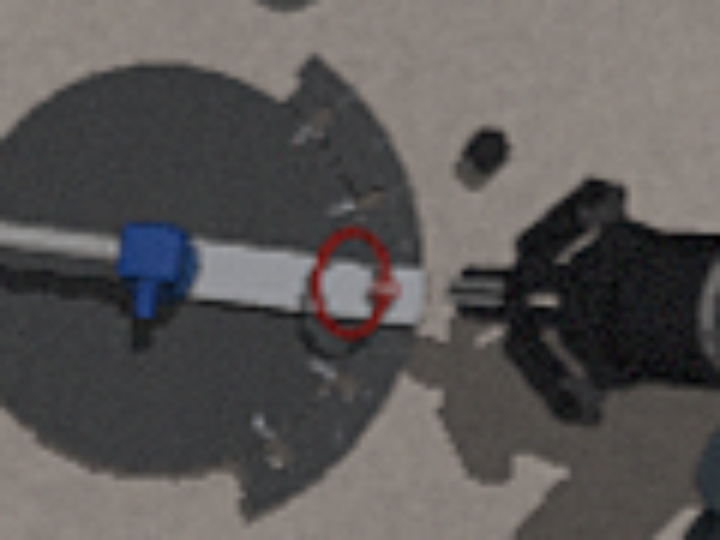

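The call was refused with "invalid input", so nothing moved. I'll retry with every field filled in.

Request:
apply_moves([
  {"x":0.0,"y":2.5,"z":0.0,"ax":0.0,"ay":0.0,"az":0.0,"grip":1.0},
  {"x":0.0,"y":5.0,"z":0.0,"ax":0.0,"ay":0.0,"az":0.0,"grip":1.0},
  {"x":0.0,"y":6.5,"z":0.0,"ax":0.0,"ay":0.0,"az":0.0,"grip":1.0},
  {"x":0.0,"y":7.5,"z":0.0,"ax":0.0,"ay":0.0,"az":0.0,"grip":1.0},
  {"x":0.0,"y":8.5,"z":0.0,"ax":0.0,"ay":0.0,"az":0.0,"grip":1.0},
  {"x":0.0,"y":9.6,"z":0.0,"ax":0.0,"ay":0.0,"az":0.0,"grip":1.0},
  {"x":0.0,"y":10.2,"z":0.0,"ax":0.0,"ay":0.0,"az":0.0,"grip":1.0},
])

```text
time_s: 4.3
eef_pos: [0.5271, -0.0713, 0.1333]
eef_rot: [0.922, -0.382, 0.025, -0.06]
wrist_force: [-0.3, -0.1, -0.0]
opening: 0.003
```

Run:
```python
from h import *
o=ctrl.get_obs(); print(o['time_s'],o['wrist_force'].round(2))
print(inc(*target(0.003)))
save('scene','s4.png',(260,120,380,230),6); save('top','t4.png',(280,170,400,260),6)
```

```text
4.3 [-0.34 -0.05 -0.05]
(array([0.01, 0.12, 0.05]), array([ 0.001, -0.001,  0.001]))
```

View pics/s4.png

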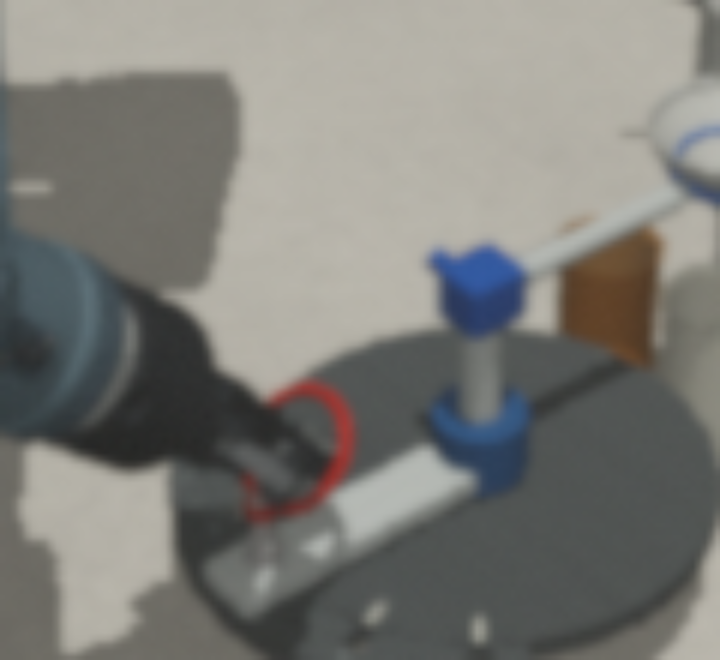

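View pics/t4.png

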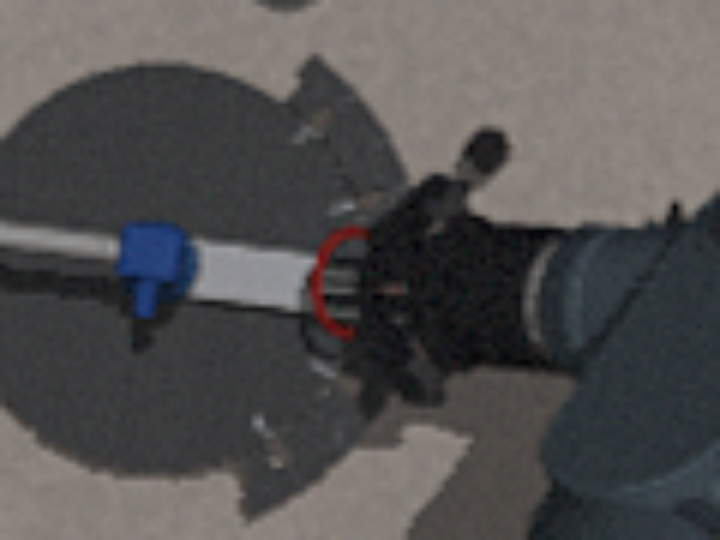

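The finger stands centred inside the ring (scene crop (305,470), top crop (340,285)) with no contact force yet. Next I move up along the normal to the crown.

Request:
apply_moves([
  {"x":0.0,"y":0.1,"z":0.4,"ax":0.0,"ay":0.0,"az":0.0,"grip":1.0},
  {"x":0.0,"y":0.1,"z":0.8,"ax":0.0,"ay":0.0,"az":0.0,"grip":1.0},
  {"x":0.0,"y":0.1,"z":1.0,"ax":0.0,"ay":0.0,"az":0.0,"grip":1.0},
  {"x":0.0,"y":0.1,"z":1.0,"ax":0.0,"ay":0.0,"az":0.0,"grip":1.0},
])

```text
time_s: 4.9
eef_pos: [0.5281, -0.0635, 0.14]
eef_rot: [0.922, -0.382, 0.025, -0.06]
wrist_force: [0.1, 0.2, -0.4]
opening: -0.003
```

Run:
```python
from h import *
o=ctrl.get_obs(); print(o['time_s'],o['wrist_force'].round(2)); print(inc(*target(0.004,0,.01)))
```

```text
4.9 [ 0.08  0.2  -0.36]
(array([0.01, 0.13, 0.03]), array([ 0.001, -0.001,  0.   ]))
```

Now I lift vertically in small steps.

Request:
apply_moves([
  {"x":0.0,"y":-0.2,"z":0.4,"ax":0.0,"ay":0.0,"az":0.0,"grip":1.0},
  {"x":0.0,"y":-0.4,"z":0.6,"ax":0.0,"ay":0.0,"az":0.0,"grip":1.0},
  {"x":0.0,"y":-0.6,"z":0.8,"ax":0.0,"ay":0.0,"az":0.0,"grip":1.0},
  {"x":0.0,"y":-0.8,"z":1.0,"ax":0.0,"ay":0.0,"az":0.0,"grip":1.0},
  {"x":0.0,"y":-0.8,"z":1.0,"ax":0.0,"ay":0.0,"az":0.0,"grip":1.0},
])

```text
time_s: 5.52
eef_pos: [0.5282, -0.0622, 0.1527]
eef_rot: [0.922, -0.383, 0.025, -0.06]
wrist_force: [-0.9, -1.7, -5.1]
opening: -0.001
```

Run:
```python
from h import *
o=ctrl.get_obs(); print(o['time_s'],o['wrist_force'].round(2)); print(inc(*target(0.004,0,.01)))
s,p=fitring([YAW,.01],fixed=(*PV,)); print(s.x,np.sqrt((s.fun**2).mean()))
save('scene','s5.png',(260,120,380,230),6)
```

```text
5.525 [-0.94 -1.66 -5.07]
(array([ 0.02,  0.94, -0.96]), array([ 0.002, -0.001,  0.   ]))
[1.44039844 0.00646778] 1.0822123847875833
```

View pics/s5.png

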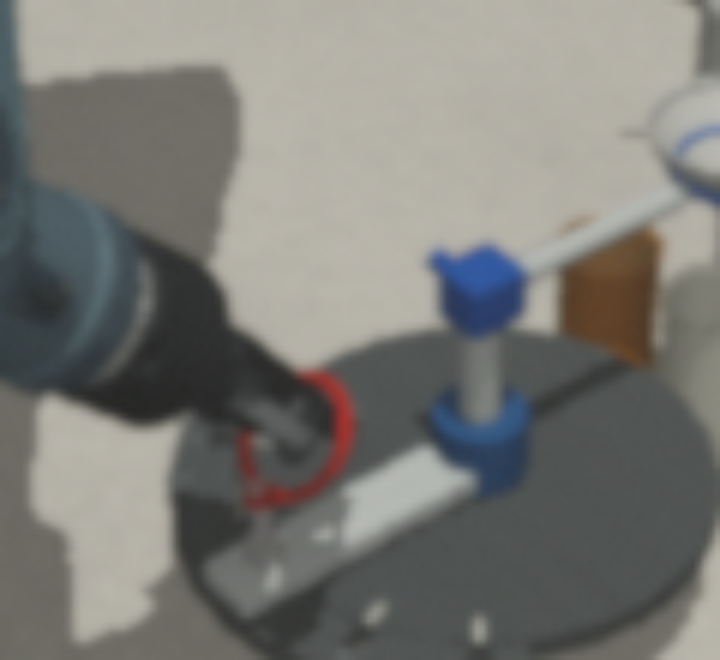

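The ring is about 6 mm up (spring force 5.1 N). I'll lift 14 mm more.

Request:
apply_moves([
  {"x":0.0,"y":-0.2,"z":0.2,"ax":0.0,"ay":0.0,"az":0.0,"grip":1.0},
  {"x":0.0,"y":-0.4,"z":0.4,"ax":0.0,"ay":0.0,"az":0.0,"grip":1.0},
  {"x":0.0,"y":-0.6,"z":0.6,"ax":0.0,"ay":0.0,"az":0.0,"grip":1.0},
  {"x":0.0,"y":-0.8,"z":0.8,"ax":0.0,"ay":0.0,"az":0.0,"grip":1.0},
  {"x":0.0,"y":-1.0,"z":1.0,"ax":0.0,"ay":0.0,"az":0.0,"grip":1.0},
  {"x":0.0,"y":-1.0,"z":1.0,"ax":0.0,"ay":0.0,"az":0.0,"grip":1.0},
])

```text
time_s: 6.42
eef_pos: [0.5282, -0.0622, 0.1668]
eef_rot: [0.922, -0.383, 0.025, -0.06]
wrist_force: [-0.4, -1.5, -6.6]
opening: -0.0
```

Run:
```python
from h import *
o=ctrl.get_obs(); print(o['time_s'],o['wrist_force'].round(2)); 
p0=o['eef_pos']
s,p=fitring([YAW,.02],fixed=(*PV,)); print(s.x,np.sqrt((s.fun**2).mean()))
save('scene','s6.png',(260,120,380,230),6)
# relative pose of tool in ring frame
c,R=target(); d=R[:,1];n=R[:,2]; v=p0-c; print('adv,n,lat',v@d,v@n,v@R[:,0])
q=o['eef_rot']; R0=Ro.from_quat([*q[1:],q[0]])
for a in np.deg2rad([4,8,12,16,20,21]):
    Rz=Ro.from_euler('z',a); pn=np.array([*PV,0])+Rz.apply(p0-np.array([*PV,0]))
    print(np.rad2deg(a),inc(pn,(Rz*R0).as_matrix()))
```

```text
6.425 [-0.4  -1.53 -6.64]
[1.43635865 0.01958793] 1.4607906024899076
adv,n,lat -0.015378024251280379 0.02962693087419503 -0.00015499371544759936
4.0 (array([ 0.7 , -0.  ,  0.03]), array([-0.   , -0.05 ,  0.049]))
8.0 (array([1.39, 0.05, 0.08]), array([-0.   , -0.099,  0.099]))
12.000000000000002 (array([2.08, 0.13, 0.17]), array([-0.   , -0.149,  0.148]))
16.0 (array([2.75, 0.25, 0.29]), array([-0.   , -0.198,  0.197]))
20.0 (array([3.42, 0.41, 0.44]), array([-0.   , -0.247,  0.246]))
21.0 (array([3.58, 0.45, 0.48]), array([-0.   , -0.26 ,  0.259]))
```

View pics/s6.png

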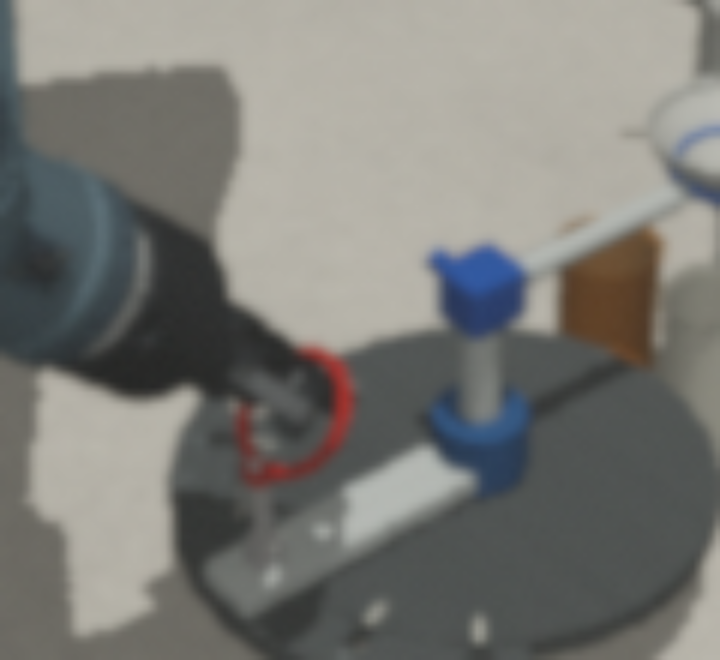

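The pin is about 20 mm up, at 6.6 N. Now I swing about 20° CCW around the pivot, slowing towards the end.

Request:
apply_moves([
  {"x":0.35,"y":0.0,"z":0.01,"ax":0.0,"ay":-0.025,"az":0.025,"grip":1.0},
  {"x":0.7,"y":0.0,"z":0.03,"ax":0.0,"ay":-0.05,"az":0.049,"grip":1.0},
  {"x":1.05,"y":0.02,"z":0.05,"ax":0.0,"ay":-0.075,"az":0.074,"grip":1.0},
  {"x":1.39,"y":0.05,"z":0.08,"ax":0.0,"ay":-0.099,"az":0.099,"grip":1.0},
  {"x":1.74,"y":0.09,"z":0.12,"ax":0.0,"ay":-0.124,"az":0.124,"grip":1.0},
  {"x":2.08,"y":0.13,"z":0.17,"ax":0.0,"ay":-0.149,"az":0.148,"grip":1.0},
  {"x":2.42,"y":0.19,"z":0.23,"ax":0.0,"ay":-0.173,"az":0.172,"grip":1.0},
  {"x":2.75,"y":0.25,"z":0.29,"ax":0.0,"ay":-0.198,"az":0.197,"grip":1.0},
  {"x":3.09,"y":0.33,"z":0.36,"ax":0.0,"ay":-0.223,"az":0.222,"grip":1.0},
  {"x":3.3,"y":0.38,"z":0.41,"ax":0.0,"ay":-0.238,"az":0.237,"grip":1.0},
  {"x":3.42,"y":0.41,"z":0.44,"ax":0.0,"ay":-0.247,"az":0.246,"grip":1.0},
  {"x":3.42,"y":0.41,"z":0.44,"ax":0.0,"ay":-0.247,"az":0.246,"grip":1.0},
])

```text
time_s: 8.07
eef_pos: [0.5631, -0.0606, 0.1668]
eef_rot: [0.918, -0.381, -0.042, 0.1]
wrist_force: [2.0, -2.5, -7.8]
opening: 0.002
```

```bash
cat >> h.py <<'E'
def funnel():
    """arm angle from funnel's blue band/rim centroid: via region mask in top"""
    im=vision.camera('top').astype(int); 
    return im
E
python3 - <<'E'
from h import *
o=ctrl.get_obs(); print(o['time_s'],o['wrist_force'].round(2),o['torque'].round(2))
s,p=fitring([YAW+.35,.02],fixed=(*PV,),boxes={'scene':(285,150,350,235),'top':(310,180,360,235)}); print(s.x,s.x[0]-YAW,np.sqrt((s.fun**2).mean()))
q=o['eef_rot'];R0=Ro.from_quat([*q[1:],q[0]]).as_matrix(); print('tool a',np.arctan2(R0[1,1],R0[0,1])-YAW, 'pos a',np.arctan2(*(PV-o['eef_pos'][:2])[::-1])-YAW)
save('scene','s7.png',(260,100,420,230),5); save('top','t7.png',(230,150,390,260),5)
E
```

```text
8.075 [ 2.03 -2.5  -7.78] [-1.3  -0.29 -0.02]
[1.79220353 0.02002404] 0.3512035331630867 1.8029321635568514
tool a 0.347326799710844 pos a 0.35001136660399523
```

View pics/s7.png

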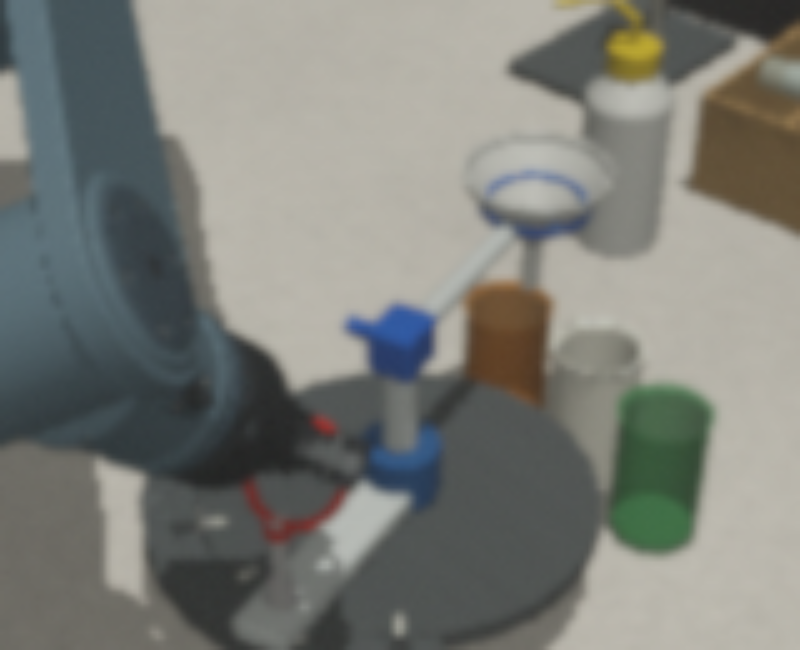

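View pics/t7.png

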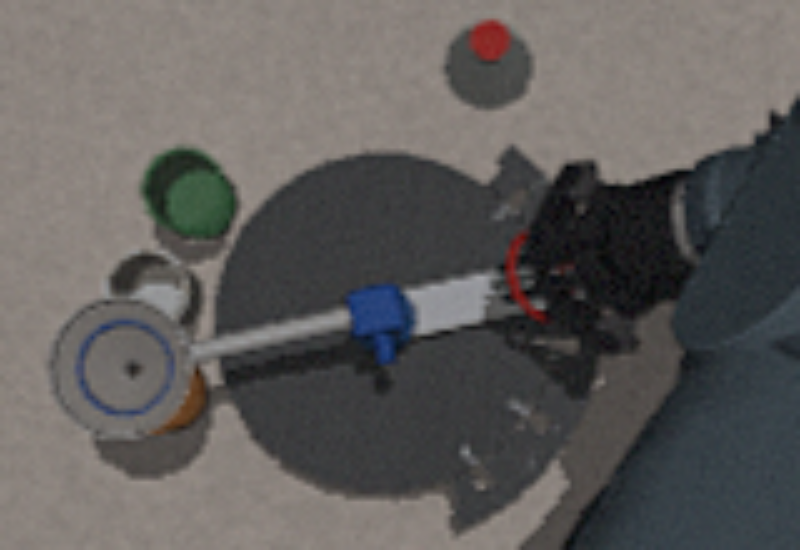

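The arm is at about 0.35 rad with the funnel approaching amber. I lower 11 mm so the pin rides on the plate.

Request:
apply_moves([
  {"x":0.0,"y":0.2,"z":-0.2,"ax":0.0,"ay":0.0,"az":0.0,"grip":1.0},
  {"x":0.0,"y":0.4,"z":-0.4,"ax":0.0,"ay":0.0,"az":0.0,"grip":1.0},
  {"x":0.0,"y":0.6,"z":-0.6,"ax":0.0,"ay":0.0,"az":0.0,"grip":1.0},
  {"x":0.0,"y":0.78,"z":-0.78,"ax":0.0,"ay":0.0,"az":0.0,"grip":1.0},
  {"x":0.0,"y":0.78,"z":-0.78,"ax":0.0,"ay":0.0,"az":0.0,"grip":1.0},
])

```text
time_s: 8.9
eef_pos: [0.563, -0.0606, 0.1562]
eef_rot: [0.918, -0.381, -0.042, 0.1]
wrist_force: [0.4, -0.9, -3.2]
opening: 0.003
```

```bash
cat >> h.py <<'E'
B={'scene':(285,150,350,240),'top':(310,180,360,235)}
def stat(img=None):
    o=ctrl.get_obs(); print(o['time_s'],'F',o['wrist_force'].round(2))
    q=o['eef_rot'];R0=Ro.from_quat([*q[1:],q[0]]).as_matrix()
    print('tool a',round(np.arctan2(R0[1,1],R0[0,1])-YAW,3),'pos a',round(np.arctan2(*(PV-o['eef_pos'][:2])[::-1])-YAW,3),'z',o['eef_pos'][2])
    s,p=fitring([YAW+.4,.01],fixed=(*PV,),boxes=B); print('arm,pin',s.x[0]-YAW,s.x[1],np.sqrt((s.fun**2).mean()))
    if img: save('scene','s%s.png'%img,(260,100,420,230),5); save('top','t%s.png'%img,(230,150,390,260),5)
def swing(degs):
    o=ctrl.get_obs(); p0=o['eef_pos'];q=o['eef_rot']; R0=Ro.from_quat([*q[1:],q[0]])
    for a in degs:
        Rz=Ro.from_euler('z',a,degrees=True); pn=np.array([*PV,0])+Rz.apply(p0-np.array([*PV,0]))
        print(a,*[x.tolist() for x in inc(pn,(Rz*R0).as_matrix())])
E
python3 - <<'E'
from h import *
stat(8); swing([1,2,3,4,5,6])
E
```

```text
8.9 F [ 0.42 -0.89 -3.21]
tool a 0.347 pos a 0.348 z 0.15617886164749317
arm,pin 0.3544537503071419 0.009851701719916717 1.9774258456790708
1 [0.17, 0.0, 0.0] [0.0, -0.012, 0.012]
2 [0.35, 0.0, 0.0] [0.0, -0.025, 0.025]
3 [0.52, 0.01, 0.01] [0.0, -0.037, 0.037]
4 [0.7, 0.02, 0.02] [0.0, -0.049, 0.049]
5 [0.87, 0.03, 0.03] [0.0, -0.062, 0.062]
6 [1.04, 0.04, 0.04] [0.0, -0.074, 0.074]
```

View pics/s8.png

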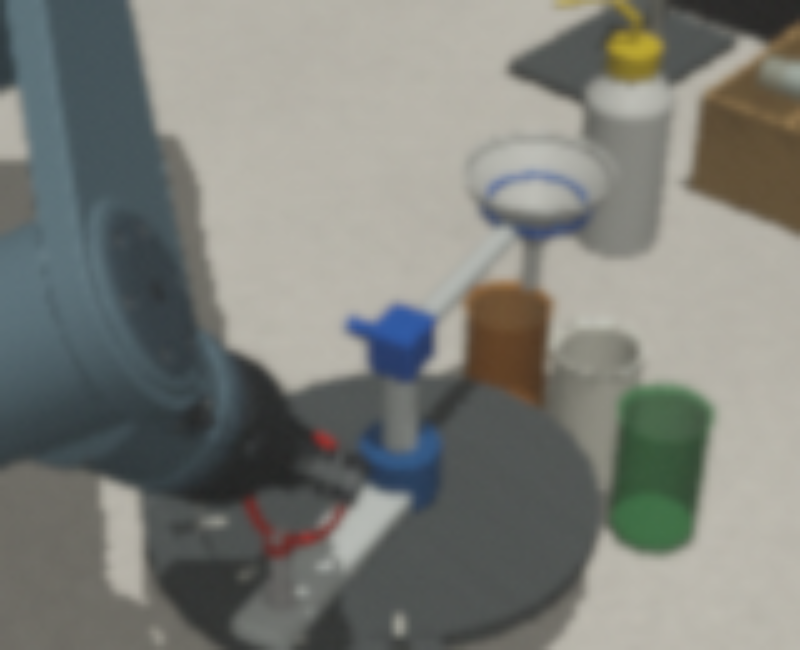

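Request:
apply_moves([
  {"x":0.0,"y":0.07,"z":-0.07,"ax":0.0,"ay":0.0,"az":0.0,"grip":1.0},
  {"x":0.0,"y":0.15,"z":-0.15,"ax":0.0,"ay":0.0,"az":0.0,"grip":1.0},
  {"x":0.0,"y":0.15,"z":-0.15,"ax":0.0,"ay":0.0,"az":0.0,"grip":1.0},
])

```text
time_s: 9.48
eef_pos: [0.5629, -0.0603, 0.1541]
eef_rot: [0.918, -0.381, -0.042, 0.1]
wrist_force: [0.4, -0.4, -0.8]
opening: -0.002
```

Run:
```python
from h import *
stat()
```

```text
9.475 F [ 0.38 -0.36 -0.8 ]
tool a 0.347 pos a 0.348 z 0.15412708540908765
arm,pin 0.353949493595181 0.009737896123423016 1.9854358933338272
```

The pin now rides on the plate. I sweep slowly by 4°.

Request:
apply_moves([
  {"x":0.0,"y":0.1,"z":-0.1,"ax":0.0,"ay":0.0,"az":0.0,"grip":1.0},
  {"x":0.09,"y":0.1,"z":-0.1,"ax":0.0,"ay":-0.006,"az":0.006,"grip":1.0},
  {"x":0.17,"y":0.1,"z":-0.1,"ax":0.0,"ay":-0.012,"az":0.012,"grip":1.0},
  {"x":0.26,"y":0.1,"z":-0.1,"ax":0.0,"ay":-0.018,"az":0.018,"grip":1.0},
  {"x":0.35,"y":0.1,"z":-0.1,"ax":0.0,"ay":-0.025,"az":0.025,"grip":1.0},
  {"x":0.43,"y":0.1,"z":-0.09,"ax":0.0,"ay":-0.031,"az":0.031,"grip":1.0},
  {"x":0.52,"y":0.11,"z":-0.09,"ax":0.0,"ay":-0.037,"az":0.037,"grip":1.0},
  {"x":0.61,"y":0.11,"z":-0.09,"ax":0.0,"ay":-0.043,"az":0.043,"grip":1.0},
  {"x":0.7,"y":0.12,"z":-0.08,"ax":0.0,"ay":-0.049,"az":0.049,"grip":1.0},
])

```text
time_s: 10.7
eef_pos: [0.5694, -0.0588, 0.1526]
eef_rot: [0.914, -0.379, -0.055, 0.133]
wrist_force: [-3.7, -1.4, 0.2]
opening: -0.0
```

Run:
```python
from h import *
stat(9); swing([.5,1,1.5,2,2.5,3])
```

```text
10.7 F [-3.7  -1.39  0.24]
tool a 0.418 pos a 0.415 z 0.15255750471856078
arm,pin 0.3710784924142392 0.00889010937643012 1.9240205692945476
0.5 [0.09, 0.0, 0.0] [0.0, -0.006, 0.006]
1 [0.17, 0.0, 0.0] [0.0, -0.012, 0.012]
1.5 [0.26, 0.0, 0.0] [0.0, -0.019, 0.018]
2 [0.35, 0.01, 0.0] [0.0, -0.025, 0.025]
2.5 [0.44, 0.01, 0.01] [0.0, -0.031, 0.031]
3 [0.52, 0.01, 0.01] [0.0, -0.037, 0.037]
```

View pics/s9.png

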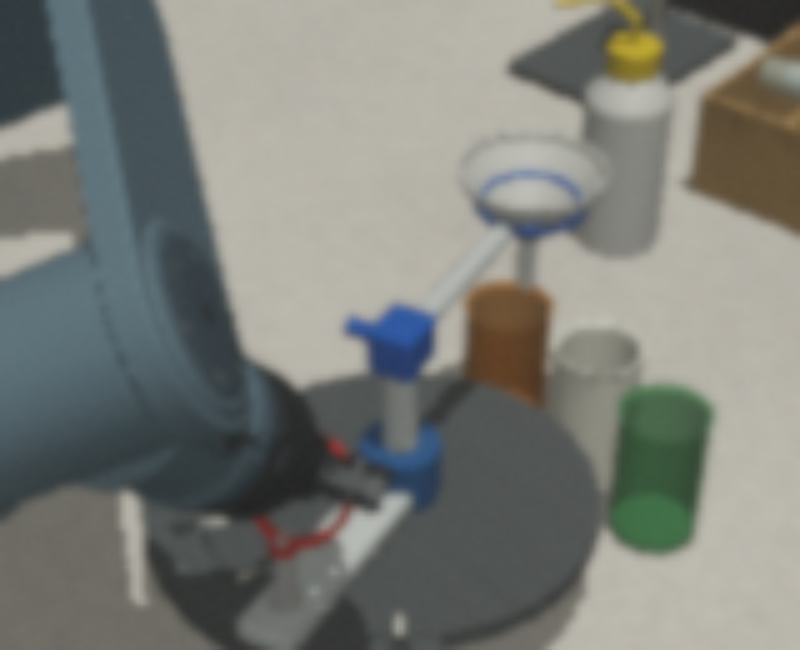

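Request:
apply_moves([
  {"x":0.09,"y":0.0,"z":0.0,"ax":0.0,"ay":-0.006,"az":0.006,"grip":1.0},
  {"x":0.17,"y":0.0,"z":0.0,"ax":0.0,"ay":-0.012,"az":0.012,"grip":1.0},
  {"x":0.26,"y":0.0,"z":0.0,"ax":0.0,"ay":-0.018,"az":0.018,"grip":1.0},
  {"x":0.35,"y":0.0,"z":0.0,"ax":0.0,"ay":-0.025,"az":0.025,"grip":1.0},
  {"x":0.44,"y":0.0,"z":0.0,"ax":0.0,"ay":-0.031,"az":0.031,"grip":1.0},
  {"x":0.48,"y":0.0,"z":0.0,"ax":0.0,"ay":-0.034,"az":0.034,"grip":1.0},
])

```text
time_s: 11.65
eef_pos: [0.5741, -0.0575, 0.1523]
eef_rot: [0.911, -0.378, -0.064, 0.154]
wrist_force: [-2.2, -4.3, -5.6]
opening: -0.004
```

Run:
```python
from h import *
stat(10); swing([.5,1,1.5,2,2.5,3])
```

```text
11.65 F [-2.19 -4.32 -5.62]
tool a 0.466 pos a 0.464 z 0.15226708322348873
arm,pin 0.43586479271428114 -0.004730520508011799 2.880994295398659
0.5 [0.09, 0.0, 0.0] [-0.0, -0.006, 0.006]
1 [0.17, 0.0, 0.0] [-0.0, -0.012, 0.012]
1.5 [0.26, 0.0, 0.0] [-0.0, -0.019, 0.018]
2 [0.35, 0.0, 0.0] [-0.0, -0.025, 0.025]
2.5 [0.44, 0.01, 0.01] [-0.0, -0.031, 0.031]
3 [0.52, 0.01, 0.01] [-0.0, -0.037, 0.037]
```

View pics/s10.png

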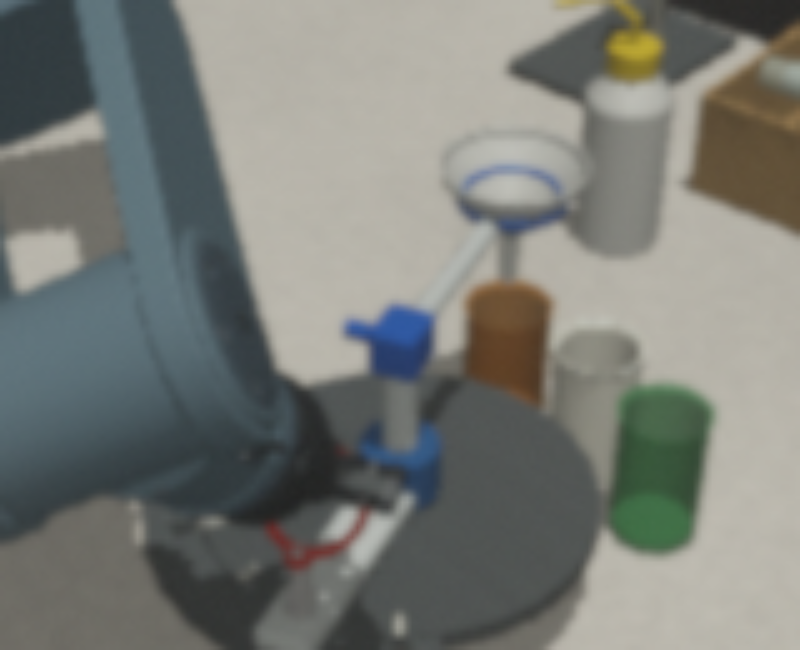

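The pin dropped into the hole and the ring now hangs on the finger (Fz -5.6 N, arm about 0.436). I lower to let it home.

Request:
apply_moves([
  {"x":-0.1,"y":0.2,"z":-0.2,"ax":0.0,"ay":0.0,"az":0.0,"grip":1.0},
  {"x":-0.2,"y":0.4,"z":-0.4,"ax":0.0,"ay":0.0,"az":0.0,"grip":1.0},
  {"x":-0.3,"y":0.6,"z":-0.6,"ax":0.0,"ay":0.0,"az":0.0,"grip":1.0},
  {"x":-0.3,"y":0.7,"z":-0.8,"ax":0.0,"ay":0.0,"az":0.0,"grip":1.0},
  {"x":-0.3,"y":0.7,"z":-1.0,"ax":0.0,"ay":0.0,"az":0.0,"grip":1.0},
  {"x":-0.3,"y":0.7,"z":-1.1,"ax":0.0,"ay":0.0,"az":0.0,"grip":1.0},
  {"x":-0.3,"y":0.7,"z":-1.1,"ax":0.0,"ay":0.0,"az":0.0,"grip":1.0},
])

```text
time_s: 12.72
eef_pos: [0.5722, -0.0612, 0.1397]
eef_rot: [0.911, -0.378, -0.064, 0.154]
wrist_force: [-1.1, -0.3, -0.3]
opening: 0.001
```

Run:
```python
from h import *
stat(11)
o=ctrl.get_obs(); c,R=target(a=.436); v=(o['eef_pos']-c)@R; print('lat,adv,n rel. home ring',v)
print(inc(*target(0,0,0,.436)),inc(*target(-.1,0,0,.436)))
```

```text
12.725 F [-1.07 -0.25 -0.27]
tool a 0.465 pos a 0.435 z 0.13972094403152474
arm,pin 0.4283515878846895 -0.0008682288982191256 1.7216480549891064
lat,adv,n rel. home ring [-0.00012692  0.00173419  0.00841155]
(array([-0.01, -0.17, -0.84]), array([ 0.001,  0.02 , -0.021])) (array([ -0.21, -10.17,  -0.85]), array([ 0.001,  0.02 , -0.021]))
```

View pics/s11.png

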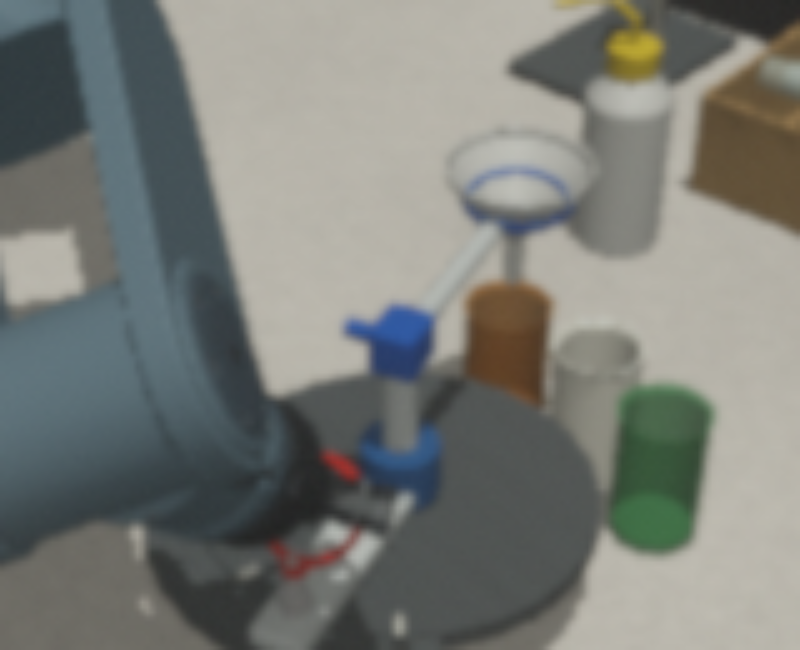

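View pics/t11.png

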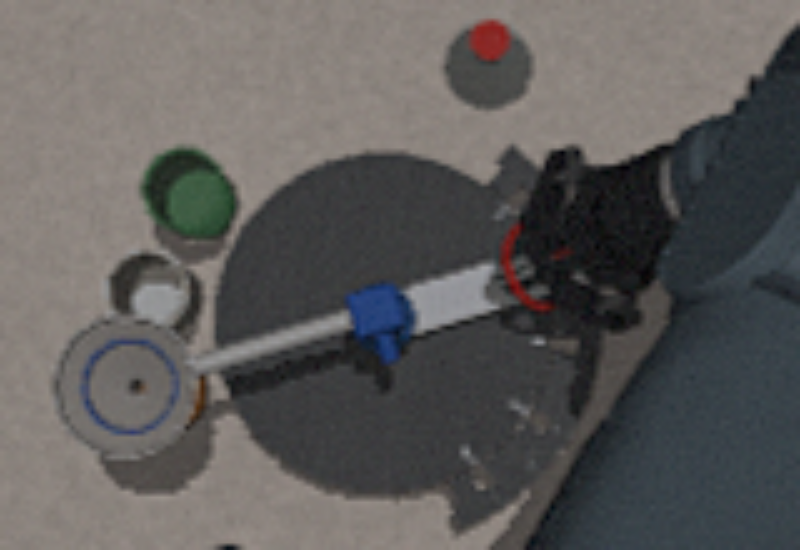

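The pin fits as home (about 0 mm, arm about 0.43) and there is no load. I centre the finger and draw it straight out.

Request:
apply_moves([
  {"x":0.0,"y":-0.2,"z":-0.4,"ax":0.0,"ay":0.01,"az":-0.01,"grip":1.0},
  {"x":0.0,"y":-0.2,"z":-0.75,"ax":0.0,"ay":0.02,"az":-0.02,"grip":1.0},
  {"x":0.0,"y":-0.2,"z":-0.75,"ax":0.0,"ay":0.02,"az":-0.02,"grip":1.0},
  {"x":-0.02,"y":-1.2,"z":-0.8,"ax":0.0,"ay":0.02,"az":-0.02,"grip":1.0},
  {"x":-0.04,"y":-2.2,"z":-0.8,"ax":0.0,"ay":0.02,"az":-0.02,"grip":1.0},
  {"x":-0.06,"y":-3.2,"z":-0.8,"ax":0.0,"ay":0.02,"az":-0.02,"grip":1.0},
  {"x":-0.1,"y":-5.0,"z":-0.8,"ax":0.0,"ay":0.02,"az":-0.02,"grip":1.0},
  {"x":-0.15,"y":-7.5,"z":-0.8,"ax":0.0,"ay":0.02,"az":-0.02,"grip":1.0},
  {"x":-0.2,"y":-10.0,"z":-0.8,"ax":0.0,"ay":0.02,"az":-0.02,"grip":1.0},
  {"x":-0.2,"y":-14.0,"z":-0.8,"ax":0.0,"ay":0.02,"az":-0.02,"grip":1.0},
  {"x":-0.2,"y":-16.0,"z":-0.8,"ax":0.0,"ay":0.02,"az":-0.02,"grip":1.0},
  {"x":-0.2,"y":-16.0,"z":-0.8,"ax":0.0,"ay":0.02,"az":-0.02,"grip":1.0},
])

```text
time_s: 14.42
eef_pos: [0.6101, -0.1758, 0.2491]
eef_rot: [0.912, -0.38, -0.059, 0.14]
wrist_force: [-0.9, 0.1, 0.3]
opening: -0.005
```

Run:
```python
from h import *
stat(12)
for n in ('scene','top'):
  for q in ('amber_beaker','white_beaker','green_beaker','vial','flask'):
    r=pinpoint(n,q); print(n,q,[(np.round(a['xy'],1).tolist(),round(a['p'],2)) for a in r[:2]])
```

```text
14.425 F [-0.93  0.14  0.28]
tool a 0.433 pos a 0.442 z 0.249083912118766
arm,pin 0.426064600458685 -0.00035493295031926563 0.692224036728246
scene amber_beaker [([360.7, 182.9], 0.57)]
scene white_beaker [([377.0, 190.2], 0.75), ([322.2, 198.9], 0.23)]
scene green_beaker [([388.2, 206.6], 0.98)]
scene vial [([310.2, 260.9], 0.53)]
scene flask [([375.0, 257.9], 0.8)]
top amber_beaker [([262.6, 227.8], 0.53)]
top white_beaker [([264.1, 210.9], 0.53)]
top green_beaker [([270.3, 187.8], 0.66)]
top vial [([264.1, 203.6], 0.44), ([363.0, 194.7], 0.39)]
top flask [([328.3, 165.9], 0.59)]
```

View pics/s12.png

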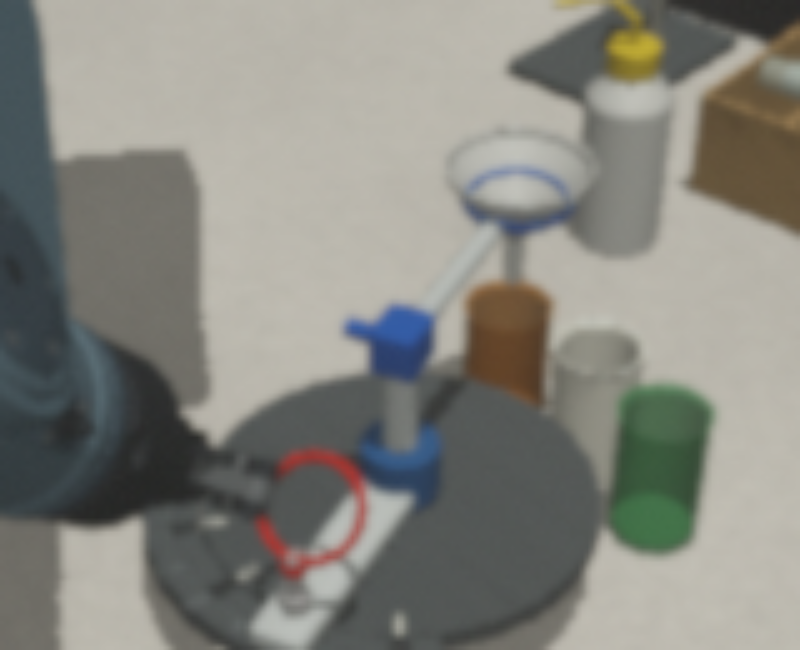

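View pics/t12.png

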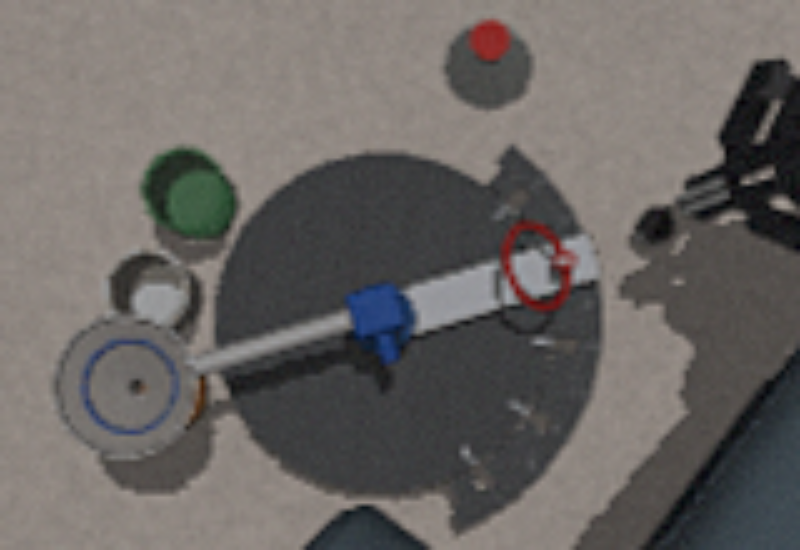

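The finger is out of the ring and the spout stands over amber (amber shows through the funnel hole, top crop (138,386)). The robot is clear of everything, so I hand in.

Run:
```python
from h import *
print(ticket.hand_in())
```

```text
the job is handed in; nothing more can be done
None
```

The funnel is over the amber beaker with the index pin home, and the job was handed in at about 14.5 s of the 51 s. `hand_in` gives no verdict.

I put the shut fingertips through the ring and lifted the pin about 20 mm, with a wrist force of about 7 N. I swung the arm about 20° counter-clockwise, let the pin ride on the plate until it dropped into the next hole, then lowered it home and drew the finger straight out.

**Last checks:**
- **Pin:** the ring fit puts it at -0.4 mm, which is home.
- **Arm angle:** 0.426 rad against the nominal 0.436, within my yaw error.
- **Spout:** amber shows through the funnel's hole in the top view. I did not measure the spout-to-beaker distance separately.
- **Robot:** clear of everything, with wrist force at noise level.
- **Loose things near the stand:** the beakers, flask and vial look unmoved in the pictures. I did not re-check the reagent jar and spatula.

**What failed or disagreed:**
- One move call was refused as "invalid input" and nothing moved; repeating it with every field filled worked.
- Ring fits made while the finger hid part of the ring were rough. One read the pin at -5 mm while it still hung on the finger, so there I relied on the force instead.
- The networks' points for the beakers, flask and vial scattered by up to about 5 pixels between looks.

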